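# Lay the standing carton down in the label bay

## Robot

A 6-joint arm with a two-finger parallel gripper is mounted at the origin on a cart in front of the work surface, level with it; the furniture and walls round the work are solid. World frame = base frame: x ahead of the robot, y to its left, z up, the work surface at z = 0. Lengths are in mm, angles in rad, forces in N, time in s.
With the tool pointing down it reaches from about 400 to 925 mm from the base axis. Payload 12.5 kg.
Tool frame: the origin (TCP) lies on the centre line of the jaws, within the pads' length; the fingertips stand 14 mm ahead of it and the grasp point (between the pads) lies 5 mm behind it; z points along the fingers, y is the direction in which the jaws open and shut (so a half turn about z gives the same grasp; the last joint's range is limited). The gripper opens to 95 mm and grips with 3 to 60 N. Pads are 20 mm wide; open, the fingers measure 119 mm over their backs; the gripper's body (75 mm by 180 mm) begins 59 mm behind the grasp point.
Start: joints at [1.213, 0.491, 1.559, -0, 1.092, -0.106], TCP at [155.699, 605.312, 228.661] pointing down, gripper open.
Joint ranges: [-3.1, 3.1], [-0.84, 2.19], [0.05, 2.79], [-1.13, 4.28], [0.06, 2.93], [-2.69, 2.69]. Speed limits (rad/s): [2.22, 2.22, 2.79, 3.14, 3.14, 3.14].

## Interface

Orientations are given as [roll, pitch, yaw] about the fixed x, y, z axes, in that order (R = Rz(yaw) Ry(pitch) Rx(roll)).
In Python, from cell import * gives the robot as it stands.
- The arm moves only by the tool play_rows, never from a script. Its argument "moves" is a list of rows, each a list of 7 numbers: the shift along the tool's x, y, z in m, then the turn, a rotation vector about the tool's x, y, z in rad, then the opening in per cent of the stroke, from 0 (shut) to 100 (fully open). In form: [[tx, ty, tz, ax, ay, az, claw], ...]. A call has 1 to 8 rows; each row shifts and turns the pose as measured when the row begins, along the tool's axes as they then stand; what a row does not reach is not made up. A row lasts 1/10 s, in which the tool goes at most 50 mm and 8.59 degrees, less where a joint would pass 70% of its speed; a pose out of reach is approached as far as the arm can. A call is refused whole if a number of a shift passes 0.05 or a number of a turn 0.15, either way. A call with a gripper value outside its range is refused whole. The fingers move at their own pace and stop on an object; the grip force is fixed at half the most. Time passes only in rows, so rows that do not move let the fingers close. It gives the time, the measured TCP pose, the force and the opening at its end, in the units of the state.
- state(): the state, without advancing time (a new reading comes with each control period).
- read_camera(name): name is "side" or "top" or "wrist"; returns a dict with "img" (384x512x3 uint8, red, green, blue), "fx", "fy", "cx", "cy" (pixels), "R" (3x3) and "t" (3): a world point X has camera coordinates R X + t. Camera axes: x right, y down, z forward; pixel columns grow to the right and rows downward; lengths in mm; the calibration is good to about 2 mm. A picture is of the moment at which its call begins. There is no depth.
- job_done(): hands the job in, once; it reports no verdict.
The state is a dict: "t": time; "joints": joint angles; "qvel": joint speeds; "tau": joint torques, N m; "eef_pos": TCP position; "tcp_rot": TCP orientation; "ft_force": force on the tool from outside, world axes, zero at the start; "moment": the same for the moment, N m; "opening": opening from 0.0 (shut) to 1.0 (fully open).
Only numpy, scipy, OpenCV 4.12 (cv2) and the standard library are available. Lean on these libraries where they do the work, as an engineer would, in place of code of your own. Each camera call takes 0.05 s, during which the arm holds its last target.

## Task

The cardboard carton has to lie flat for its date label: with the fingers pushing low, slide it upright to the taped bay until its front lower edge is a little inside the near tape and it stands still, then push it high so that it topples forward, away from the fingers, and comes to rest on its broad side inside the taped outline (lying over the tape is fine, sticking out beyond it is not). Push gently and only push: never pinch, lift or carry the carton, and leave everything else on the bench where it is.

Things in the scene. Friction and masses are not known exactly. Their poses are not given: they have to be found in the camera images.
- bay: label bay: a rectangle outlined on the bench with 12 mm wide flat dark tape (no height), 230 x 180 measured over the outside of the tape. Origin at its centre on the bench top; its x axis runs along the 230 side, from the near end (the end where the carton stands waiting) to the far end; y along the 180 side; z up. It is fixed, but lies elsewhere and turned a little in every run.
- bay_near_edge (a point): middle of the outer edge of the tape across the bay's near end (115 from the bay's origin, at bay x = -115), on the bench top; same axes as the bay
- carton: plain closed cardboard carton standing on end, 60 deep (x) x 110 wide (y) x 170 tall (z), 0.26 to 0.49 kg, rigid, flat sides. Origin at the centre of its underside; z to its top; x points through the broad 110 x 170 side that faces the bay, parallel to the bay's x within 0.13 rad. It starts with its front edge 35 to 85 short of the near edge, within 10 sideways of the bay's middle line
- carton_mid (a point): centre of the carton, 85 above its underside; carton's axes. Pushed lower than about 25 above the bench the carton slides upright; pushed higher than about 100 it tips over its front lower edge and falls by itself beyond about 20 degrees
- carton_front_edge (a point): middle of the carton's lower edge on the side facing the bay (30 in x from the carton's origin): the edge it tips over
- carton_foot_l (a point): corner of the carton's outline as seen when it lies on a broad side (bottom end, +y side; in the middle of the 60 depth)
- carton_foot_r (a point): corner of the carton's outline as seen when it lies on a broad side (bottom end, -y side; in the middle of the 60 depth)
- carton_top_l (a point): corner of the carton's outline as seen when it lies on a broad side (top end, +y side; in the middle of the 60 depth)
- carton_top_r (a point): corner of the carton's outline as seen when it lies on a broad side (top end, -y side; in the middle of the 60 depth)
- mill: upright turned wooden pepper mill, 58 x 58 x 160 tall, beyond the far end of the bay; loose; a bystander to be left alone. Origin at the centre of its underside
- jar_a: upright round spice jar with red cap, 45 x 45 x 106 tall, beside the bay; loose; a bystander to be left alone. Origin at the centre of its underside
- jar_b: upright round spice jar with red cap, 45 x 45 x 106 tall, beside the bay; loose; a bystander to be left alone. Origin at the centre of its underside
- tape_dispenser: roll of blank labels on a bent stand, 109 x 47 x 77 tall, on the right of the bench; loose; a bystander to be left alone. Origin at the centre of its underside
- kitchen_timer: round white kitchen timer, 68 x 68 x 50 tall, on the right near the front edge; loose; a bystander to be left alone. Origin at the centre of its underside
- steel_pan: open steel pan, 176 x 108 x 65 tall, at the left of the bench; loose; a bystander to be left alone. Origin at the centre of its underside
Mind the look-alikes: they are no part of the job. Leave any purple look-alike of the carton alone.

How it is judged (in metres and radians):
On the way, in this order (a step that is already met when the one before it is completed fails the run):
1. the carton has been slid up, still upright, until its front lower edge is past the outer edge of the near tape (x of carton_front_edge in the frame of bay above -0.115 m and angle between carton's own z axis and vertical below 0.12 rad and linear speed of carton below 0.02 m/s), for 0.2 s.
2. the carton is toppled (angle between carton's own z axis and vertical above 1.4 rad), for 0.2 s.
At the end, for the whole second after the job is handed in: The carton lies at rest flat on the bench on the broad side that faced the bay, its whole outline inside the outer edge of the tape (230 x 180) (x of carton_foot_l in the frame of bay between -0.115 and 0.115 m and y of carton_foot_l in the frame of bay between -0.09 and 0.09 m and x of carton_foot_r in the frame of bay between -0.115 and 0.115 m and y of carton_foot_r in the frame of bay between -0.09 and 0.09 m and x of carton_top_l in the frame of bay between -0.115 and 0.115 m and y of carton_top_l in the frame of bay between -0.09 and 0.09 m and x of carton_top_r in the frame of bay between -0.115 and 0.115 m and y of carton_top_r in the frame of bay between -0.09 and 0.09 m and angle between carton's own x axis and vertical above 3 rad and height (world z) of carton_mid below 0.036 m and linear speed of carton below 0.01 m/s and angular speed of carton below 0.1 rad/s); the robot touches nothing.
It fails at once if the carton is lifted off the bench (height (world z) of carton_mid above 0.105 m).
It fails at once if the carton is pinched or rammed (more than 20 N from the fingers) (contact force between the fingers and carton above 20 N).
It fails at once if the mill, a jar, the label roll, the timer or the pan is moved (more than 15 mm) or knocked over (distance of any of mill, jar_a, jar_b, tape_dispenser, kitchen_timer, steel_pan from where it was at the start of the episode above 0.015 m or angle between any of mill, jar_a, jar_b, tape_dispenser, kitchen_timer, steel_pan's own z axis and vertical above 0.3 rad).
It also fails if it takes over 45 s, if anything falls off the work surface, if the arm or the gripper's body presses on something with over 40 N, if the wrist force passes 120 N, or if a joint passes its speed limit or range.

## Working session

There is one attempt and no reset: what is moved stays moved. The work goes in short steps, Python scripts to look and compute and a tool call to move; the robot and the scene stay as the last step left them, time stands still between calls to the robot, and variables do not carry over. Pictures are saved under pics/ and viewed, and the job is handed in when it is done.

Besides the shell and the picture viewer there is one more tool, called after "Emit:" as name(argument=value, ...), one argument or row to a line, values as JSON. play_rows: Moves the arm, as the interface text tells. Its arguments: {"type":"object","properties":{"moves":{"type":"array"}},"required":["moves"]}

```bash
mkdir -p pics; ls; python3 - <<'E'
from cell import *
import cv2
s=state();print({k:(np.round(v,3).tolist() if not isinstance(v,float) else v) for k,v in s.items()} if 'np' in globals() else s)
for n in ("side","top","wrist"):
    c=read_camera(n); cv2.imwrite(f"pics/{n}0.png",c["img"][:,:,::-1]); print(n,c["fx"],c["cx"],c["cy"],c["R"],c["t"])
E
```

```text
pics
{'t': 0.0, 'joints': array([ 1.21344370e+00,  4.91547195e-01,  1.55944515e+00, -3.59269722e-05,
        1.09170716e+00, -1.05599713e-01]), 'qvel': array([-0.00251379, -0.00035927,  0.00061196,  0.00042868, -0.00057412,
       -0.00086213]), 'tau': array([-2.89218202e-03, -6.12637353e+01, -2.58177620e+01,  6.91901240e-02,
        4.83259920e-02, -1.25395986e-04]), 'eef_pos': array([155.59384153, 605.08571322, 228.07090685]), 'tcp_rot': array([-3.14048861e+00, -8.49793209e-05,  2.88985627e+00]), 'ft_force': array([ 1.25709744,  0.17399445, -0.56077931]), 'moment': array([ 0.0154404, -0.0471182,  0.0205362]), 'opening': 0.9980390678210107}
side 370.3061297715282 247.36581038960472 200.80288584231516 [[-0.98973227 -0.14026688 -0.02748167]
 [-0.02439377  0.35520901 -0.93446857]
 [ 0.14083673 -0.92420331 -0.35498346]] [ 538.54352269  138.18397362 1087.47572592]
top 413.8408297462768 259.7113340430611 188.46647929453263 [[ 0.38758593 -0.92175849 -0.01176602]
 [-0.73441923 -0.30104803 -0.608275  ]
 [ 0.55714051  0.24440003 -0.79363914]] [-256.6328565   457.87147888 1505.95818069]
wrist 279.5094724942875 256.18591921377606 188.65049521219825 [[ 0.24887346  0.96853357 -0.00217512]
 [ 0.92944691 -0.23819701  0.28176343]
 [ 0.27237924 -0.0721451  -0.95948144]] [-624.23352226  -31.1445685   392.31797725]
```

View pics/side0.png

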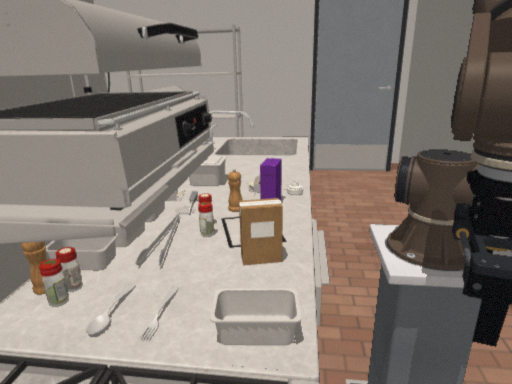

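View pics/top0.png

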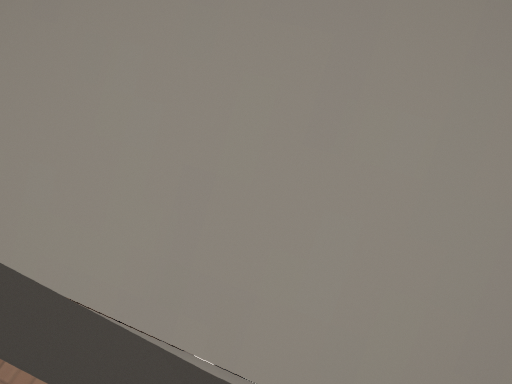

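View pics/wrist0.png

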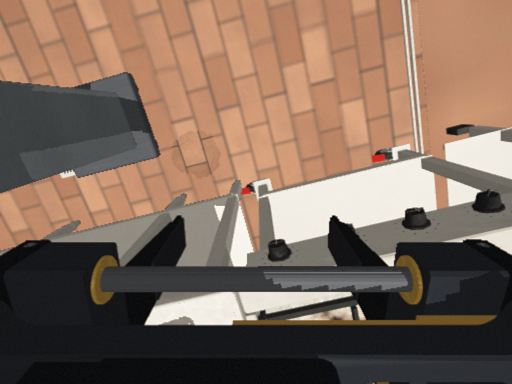

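```bash
cat > h.py <<'E'
from cell import *
import numpy as np, cv2
from scipy.spatial.transform import Rotation as Ro
def ray(c,uv,z):
    uv=np.atleast_2d(uv).astype(float); d=np.c_[(uv[:,0]-c["cx"])/c["fx"],(uv[:,1]-c["cy"])/c["fy"],np.ones(len(uv))]@c["R"]
    o=-c["R"].T@c["t"]; return o+d*((z-o[2])/d[:,2])[:,None]
def proj(c,X):
    p=np.atleast_2d(X)@c["R"].T+c["t"]; return np.c_[p[:,0]/p[:,2]*c["fx"]+c["cx"],p[:,1]/p[:,2]*c["fy"]+c["cy"]]
def crop(c,name,u0,v0,u1,v1,k):
    cv2.imwrite("pics/"+name,cv2.resize(c["img"][v0:v1,u0:u1,::-1],None,fx=k,fy=k,interpolation=cv2.INTER_CUBIC))
def pose():
    s=state(); return s["eef_pos"],Ro.from_euler("xyz",s["tcp_rot"]).as_matrix(),s
E
python3 - <<'E'
from h import *
c=read_camera("side"); crop(c,"sc0.png",180,140,320,280,5)
for n in("side","top","wrist"):
    q=read_camera(n); print(n,-q["R"].T@q["t"])
print(ray(c,[[243,263],[281,262],[222,217],[232,244]],0).round())
p,R,s=pose();print(p,R.round(2))
E
```

```text
side [ 383.22820954 1031.50429213  529.96455124]
top [-403.29340711 -466.76842403 1470.6795784 ]
wrist [ 77.45630598 625.51295962 384.16496664]
[[ 537.  138.    0.]
 [ 432.  122.    0.]
 [ 662. -178.    0.]
 [ 588.   27.    0.]]
[155.68057265 605.25431824 228.50665148] [[-0.97  0.25 -0.  ]
 [ 0.25  0.97 -0.  ]
 [ 0.   -0.   -1.  ]]
```

View pics/sc0.png

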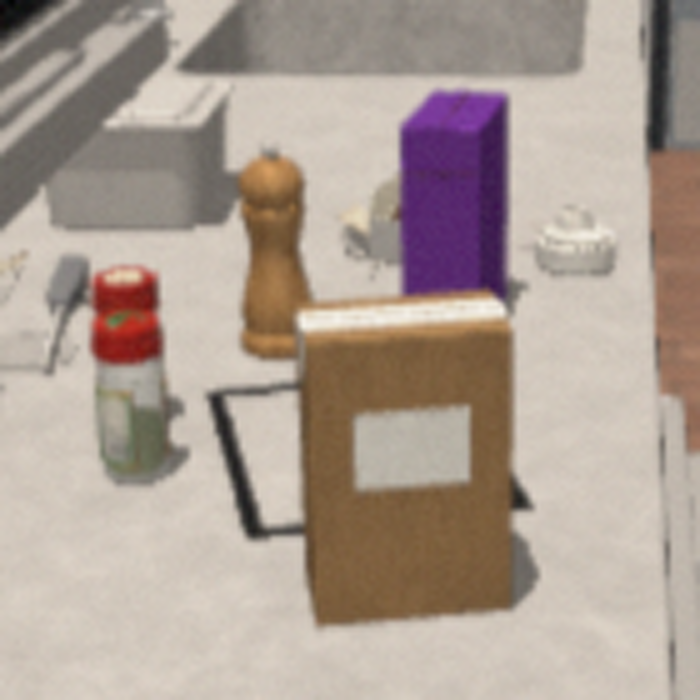

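```bash
python3 - <<'E'
from h import *
c=read_camera("side")
f=lambda a:np.array(a)/5+[180-.4,140-.4]
B=ray(c,f([[208,393],[250,537],[533,508]]),0)[:,:2]; print(B.round())
print(np.linalg.norm(B[1]-B[0]),np.linalg.norm(B[2]-B[1]))
C=ray(c,f([[318,625],[510,608]]),0)[:,:2]; T=ray(c,f([[303,340],[511,325],[496,292]]),170)[:,:2]
print(C.round(),T.round(),np.linalg.norm(C[1]-C[0]),np.linalg.norm(T[1]-T[0]))
def ang(v): return np.degrees(np.arctan2(v[1],v[0]))
print(ang(B[0]-B[1]),ang(B[2]-B[1])+90-180,ang(C[1]-C[0])-90,ang(T[1]-T[0])-90)
for n,uv in dict(jar=[205,234],mill=[236,210],purple=[270,200]).items(): print(n,ray(c,uv,0).round())
E
```

```text
[[ 663. -167.]
 [ 592.   47.]
 [ 423.   -6.]]
225.82595732957 177.4240477055544
[[535. 146.]
 [430. 118.]] [[538. 145.]
 [431. 116.]
 [442.  67.]] 108.52175572293383 110.82504720032857
-71.65758613340454 -252.4645833161867 -254.79938105417216 -254.7794778537487
jar [[690. -35.   0.]]
mill [[ 623. -248.    0.]]
purple [[ 503. -364.    0.]]
```

```bash
python3 - <<'E'
from h import *
c=read_camera("side")
print(ray(c,[[222,341],[296,341]],0).round(), ray(c,[[216,295],[297,295],[297,322],[216,322]],65).round())
print(ray(c,[[296,192],[110,250],[190,160]],0).round())
E
```

```text
[[533. 447.   0.]
 [384. 430.   0.]] [[555. 384.  65.]
 [385. 367.  65.]
 [383. 453.  65.]
 [536. 469.  65.]]
[[ 401. -467.    0.]
 [ 954.   99.    0.]
 [1018. -983.    0.]]
```

Emit:
play_rows(
  moves=[
    [-0.03, -0.022, 0, 0, 0, 0.074, 60],
    [-0.032, -0.019, 0, 0, 0, 0.074, 60],
    [-0.033, -0.0165, 0, 0, 0, 0.074, 60],
    [-0.0345, -0.0135, 0, 0, 0, 0.074, 60],
    [-0.0355, -0.011, 0, 0, 0, 0.074, 60],
    [-0.036, -0.008, 0, 0, 0, 0.074, 60],
    [-0.037, -0.005, 0, 0, 0, 0.074, 60],
  ],
)

```text
t: 1.15
eef_pos: [327.9, 404.4, 228.2]
tcp_rot: [3.14, -0.001, 2.359]
ft_force: [0.4, 0.3, 0.2]
opening: 0.604
```

Emit:
play_rows(
  moves=[
    [-0.037, -0.003, 0, 0, 0, 0.074, 60],
    [-0.037, 0, 0, 0, 0, 0.074, 60],
    [-0.037, 0.003, 0, 0, 0, 0.074, 60],
    [-0.037, 0.006, 0, 0, 0, 0.074, 60],
    [-0.036, 0.009, 0, 0, 0, 0.074, 60],
    [0, 0, 0, 0, 0, 0.074, 60],
  ],
)

```text
t: 1.75
eef_pos: [456.6, 255.1, 229.1]
tcp_rot: [3.138, -0.001, 1.893]
ft_force: [0.8, 0.4, 0.2]
opening: 0.6
```

Emit:
play_rows(
  moves=[
    [0, 0, 0, 0, -0.12, 0, 60],
    [0, 0, 0, 0, -0.12, 0, 60],
    [0, 0, 0, 0, -0.12, 0, 60],
    [0, 0, 0, 0, -0.12, 0, 60],
    [0, 0, 0, 0, -0.12, 0, 60],
    [0, 0, 0, 0, 0, 0, 60],
  ],
)

```text
t: 2.35
eef_pos: [459.7, 252.8, 230.9]
tcp_rot: [3.126, 0.621, 1.875]
ft_force: [-0.8, -0.5, 0.1]
opening: 0.6
```

```bash
cat > st.py <<'E'
from h import *
import sys
p,R,s=pose(); print("t",s["t"],"tcp",p.round(1),"z",R[:,2].round(3),"y ang",np.degrees(np.arctan2(R[1,1],R[0,1])).round(2),"y_z",R[2,1].round(3),"tilt",np.degrees(np.arccos(-R[2,2])).round(1))
b=np.radians(-72.1); X=np.array([np.cos(b),np.sin(b),0]); Y=np.array([-X[1],X[0],0]); N=np.array([507.5,20.5,0])
tip=p+14*R[:,2]; lead=tip-10*R[:,0]; low=tip+10*R[:,0]
print("tip",tip.round(1),"lead",lead.round(1),"low",low.round(1),"lead in bay-near frame",((lead-N)@X).round(1),((lead-N)@Y).round(1),"F",s["ft_force"].round(2),"joints",s["joints"].round(2))
print("world->tool of bayX, bayY, up:",(R.T@X).round(3),(R.T@Y).round(3),R[2].round(3), "fix rotvec to heading",sys.argv[1:] )
if len(sys.argv)>1:
    th=np.radians(35); h=np.radians(float(sys.argv[1])); f=np.array([np.cos(h),np.sin(h),0]); u=np.array([0,0,1.])
    z=f*np.sin(th)-u*np.cos(th); y=np.array([-f[1],f[0],0]); x=np.cross(y,z); G=np.c_[x,y,z]
    print("rotvec tool",Ro.from_matrix(R.T@G).as_rotvec().round(3))
E
python3 st.py -73.5
python3 - <<'E'
from h import *
c=read_camera("side"); crop(c,"sc1.png",160,60,400,300,3)
c=read_camera("wrist"); cv2.imwrite("pics/w1.png",c["img"][:,:,::-1])
E
```

```text
t 2.35 tcp [459.7 252.8 230.9] z [ 0.189 -0.551 -0.813] y ang 17.93 y_z 0.012 tilt 35.6
tip [462.3 245.1 219.5] lead [464.8 237.3 225.3] low [459.9 252.8 213.7] lead in bay-near frame -219.5 26.0 F [-0.79 -0.51  0.06] joints [ 0.65  0.46  1.75 -0.63  1.22  0.65]
world->tool of bayX, bayY, up: [-0.813 -0.001  0.582] [0.007 1.    0.01 ] [-0.582  0.012 -0.813] fix rotvec to heading ['-73.5']
rotvec tool [0.025 0.01  0.013]
```

View pics/sc1.png

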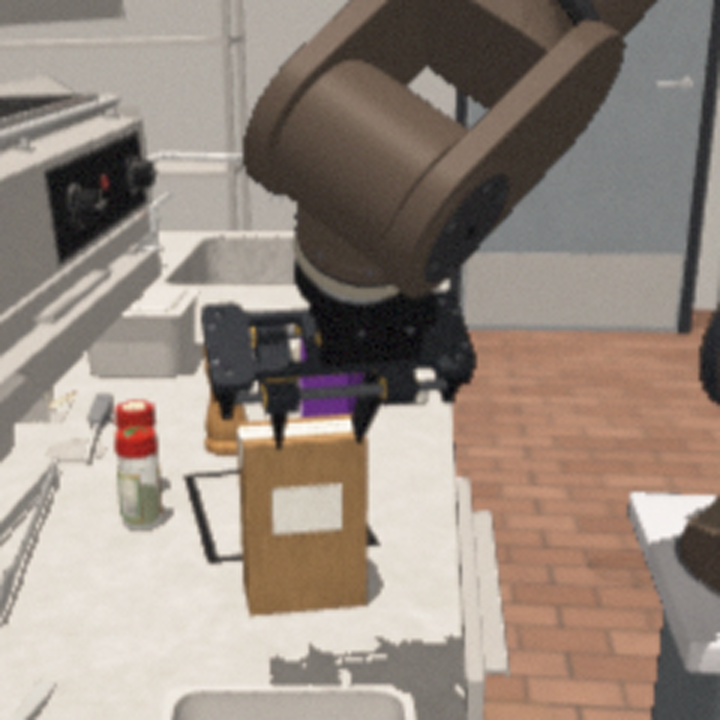

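View pics/w1.png

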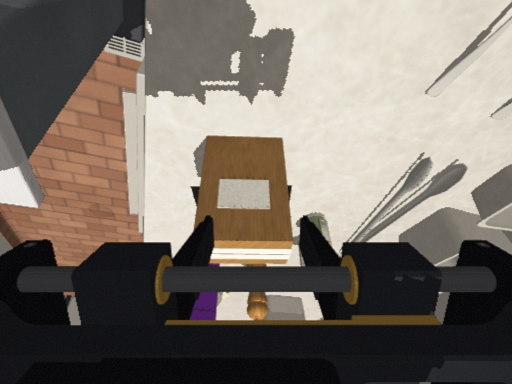

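```bash
python3 - <<'E'
from h import *
c=read_camera("wrist")
C=ray(c,[[206,137],[283,138]],0)[:,:2]; T=ray(c,[[194,243],[290,241]],170)[:,:2]
for v in (C,T): print(v.round(), np.linalg.norm(v[1]-v[0]).round(1), v.mean(0).round(1))
crop(c,"w1c.png",180,120,310,270,5)
E
```

```text
[[428. 119.]
 [537. 150.]] 112.7 [482.5 134.3]
[[432. 118.]
 [531. 152.]] 104.2 [481.5 135. ]
```

Emit:
play_rows(
  moves=[
    [-0.025, -0.008, 0.0175, 0.012, 0.005, 0.007, 60],
    [-0.025, -0.008, 0.0175, 0.013, 0.005, 0.006, 60],
    [0, 0, 0, 0, 0, 0, 60],
  ],
)

```text
t: 2.8
eef_pos: [463.9, 185.9, 233.0]
tcp_rot: [3.138, 0.596, 1.852]
ft_force: [-0.5, -0.2, 0.3]
opening: 0.602
```

```bash
python3 st.py -73.5
python3 - <<'E'
from h import *
c=read_camera("wrist"); cv2.imwrite("pics/w2.png",c["img"][:,:,::-1])
E
```

```text
t 2.8 tcp [463.9 185.9 233. ] z [ 0.16  -0.538 -0.827] y ang 16.24 y_z 0.003 tilt 34.2
tip [466.1 178.4 221.4] lead [468.4 170.4 227. ] low [463.8 186.3 215.8] lead in bay-near frame -154.7 8.9 F [-0.52 -0.2   0.31] joints [ 0.53  0.41  1.83 -0.64  1.15  0.59]
world->tool of bayX, bayY, up: [-0.827  0.029  0.562] [ 0.026  1.    -0.014] [-0.562  0.003 -0.827] fix rotvec to heading ['-73.5']
rotvec tool [ 0.    -0.014 -0.006]
```

View pics/w2.png

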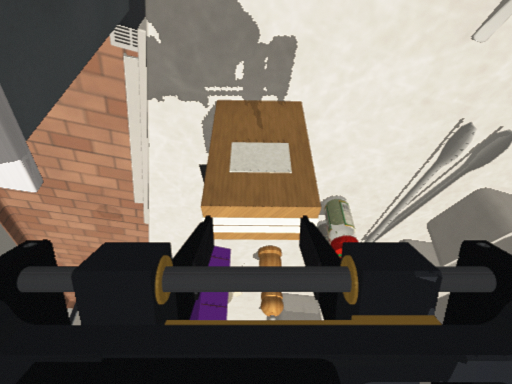

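Emit:
play_rows(
  moves=[
    [0.0225, 0, 0.033, 0, 0, 0, 60],
    [0.0225, 0, 0.033, 0, 0, 0, 60],
    [0.0225, 0, 0.033, 0, 0, 0, 60],
    [0.0225, 0, 0.033, 0, 0, 0, 60],
    [0.0225, 0, 0.033, 0, 0, 0, 60],
    [0, 0, 0, 0, 0, 0, 60],
  ],
)

```text
t: 3.45
eef_pos: [469.5, 191.6, 31.0]
tcp_rot: [3.119, 0.583, 1.836]
ft_force: [0.0, 0.5, 1.3]
opening: 0.603
```

```bash
python3 st.py -73.5
python3 - <<'E'
from h import *
c=read_camera("side"); crop(c,"sc2.png",160,100,400,340,3)
E
```

```text
t 3.45 tcp [469.5 191.6  31. ] z [ 0.166 -0.525 -0.835] y ang 15.92 y_z 0.019 tilt 33.4
tip [471.8 184.2  19.3] lead [474.  176.2  24.8] low [469.6 192.3  13.8] lead in bay-near frame -158.4 16.0 F [0.03 0.46 1.29] joints [ 0.53  0.73  1.96 -0.84  0.8   0.96]
world->tool of bayX, bayY, up: [-0.834  0.034  0.551] [ 0.039  0.999 -0.003] [-0.55   0.019 -0.835] fix rotvec to heading ['-73.5']
rotvec tool [ 0.01  -0.028 -0.019]
```

View pics/sc2.png

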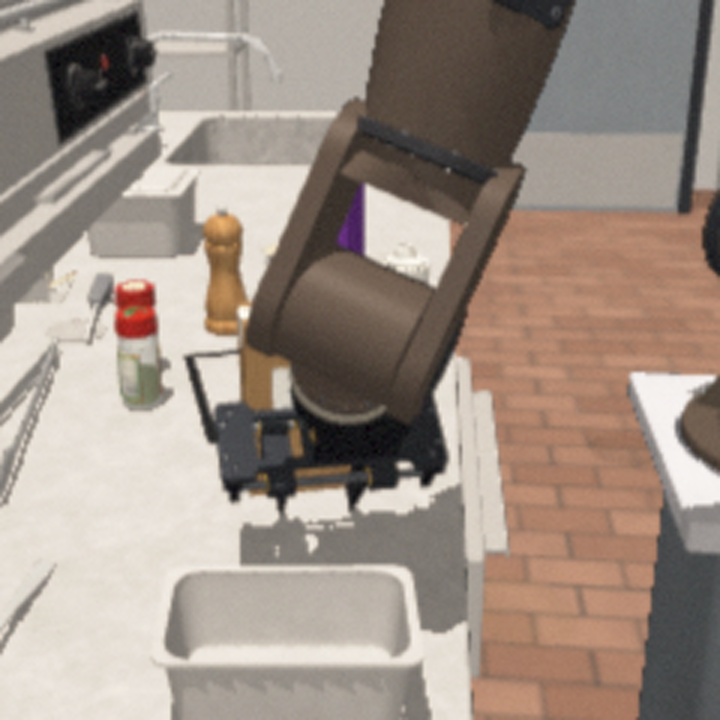

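Emit:
play_rows(
  moves=[
    [0.0045, -0.006, 0.0067, 0.01, -0.028, -0.019, 60],
    [0, 0, 0, 0, 0, 0, 60],
  ],
)

```text
t: 3.7
eef_pos: [465.6, 190.9, 28.0]
tcp_rot: [3.135, 0.612, 1.856]
ft_force: [-0.3, -0.5, 0.4]
opening: 0.601
```

```bash
python3 st.py -73.5
```

```text
t 3.7 tcp [465.6 190.9  28. ] z [ 0.167 -0.55  -0.818] y ang 16.52 y_z 0.005 tilt 35.1
tip [468.  183.2  16.6] lead [470.3 175.4  22.3] low [465.7 191.1  10.8] lead in bay-near frame -158.8 12.2 F [-0.32 -0.53  0.43] joints [ 0.54  0.74  1.96 -0.86  0.82  0.98]
world->tool of bayX, bayY, up: [-0.818  0.024  0.574] [ 0.023  1.    -0.01 ] [-0.575  0.005 -0.818] fix rotvec to heading ['-73.5']
rotvec tool [ 0.004  0.001 -0.003]
```

Emit:
play_rows(
  moves=[
    [0.004, 0, 0.0055, 0, 0, 0, 60],
    [-0.0082, 0, 0.0057, 0, 0, 0, 60],
    [-0.0082, 0, 0.0057, 0, 0, 0, 60],
    [-0.0082, 0, 0.0057, 0, 0, 0, 60],
    [0, 0, 0, 0, 0, 0, 60],
  ],
)

```text
t: 4.2
eef_pos: [476.3, 160.8, 24.9]
tcp_rot: [3.127, 0.611, 1.852]
ft_force: [0.5, 0.7, -0.9]
opening: 0.598
```

```bash
python3 st.py -73.5
```

```text
t 4.2 tcp [476.3 160.8  24.9] z [ 0.173 -0.547 -0.819] y ang 16.56 y_z 0.012 tilt 35.0
tip [478.7 153.1  13.4] lead [481.  145.2  19.1] low [476.4 161.    7.7] lead in bay-near frame -126.9 13.1 F [ 0.48  0.68 -0.89] joints [ 0.48  0.74  1.98 -0.93  0.78  0.99]
world->tool of bayX, bayY, up: [-0.819  0.023  0.574] [ 0.026  1.    -0.004] [-0.573  0.012 -0.819] fix rotvec to heading ['-73.5']
rotvec tool [ 0.01  -0.    -0.006]
```

Emit:
play_rows(
  moves=[
    [0, -0.001, 0, 0.01, 0.05, 0, 60],
    [0, -0.001, 0, 0, 0.05, 0, 60],
    [0, 0, 0, 0, 0, 0, 60],
  ],
)

```text
t: 4.5
eef_pos: [474.7, 159.1, 25.2]
tcp_rot: [3.138, 0.508, 1.85]
ft_force: [0.5, -0.3, -0.5]
opening: 0.598
```

```bash
python3 st.py -73.5
```

```text
t 4.5 tcp [474.7 159.1  25.2] z [ 0.138 -0.466 -0.874] y ang 16.13 y_z 0.003 tilt 29.1
tip [476.6 152.6  12.9] lead [479.  144.2  17.8] low [474.2 161.    8.1] lead in bay-near frame -126.4 10.9 F [ 0.53 -0.29 -0.55] joints [ 0.44  0.71  2.   -0.84  0.7   0.88]
world->tool of bayX, bayY, up: [-0.873  0.031  0.486] [ 0.029  1.    -0.012] [-0.486  0.003 -0.874] fix rotvec to heading ['-73.5']
rotvec tool [-0.001 -0.103 -0.007]
```

Emit:
play_rows(
  moves=[
    [-0.0035, 0, 0.002, 0, 0, 0, 60],
    [-0.0035, 0, 0.002, 0, 0, 0, 60],
    [-0.0035, 0, 0.002, 0, 0, 0, 60],
    [-0.0035, 0, 0.002, 0, 0, 0, 60],
    [-0.0035, 0, 0.002, 0, 0, 0, 60],
    [-0.0035, 0, 0.002, 0, 0, 0, 60],
    [-0.0035, 0, 0.002, 0, 0, 0, 60],
  ],
)

```text
t: 5.2
eef_pos: [483.5, 131.0, 24.9]
tcp_rot: [3.136, 0.51, 1.851]
ft_force: [-0.2, 2.8, 2.8]
opening: 0.601
```

```bash
python3 st.py -73.5
```

```text
t 5.2 tcp [483.5 131.   24.9] z [ 0.14  -0.468 -0.873] y ang 16.22 y_z 0.005 tilt 29.2
tip [485.4 124.4  12.7] lead [487.8 116.   17.6] low [483.  132.8   7.8] lead in bay-near frame -97.0 10.7 F [-0.16  2.75  2.82] joints [ 0.38  0.71  2.02 -0.89  0.68  0.88]
world->tool of bayX, bayY, up: [-0.872  0.029  0.488] [ 0.028  1.    -0.01 ] [-0.489  0.005 -0.873] fix rotvec to heading ['-73.5']
rotvec tool [ 0.001 -0.1   -0.007]
```

```bash
python3 - <<'E'
from h import *
c=read_camera("side"); crop(c,"sc3.png",180,100,340,260,4)
c=read_camera("wrist"); cv2.imwrite("pics/w3.png",c["img"][:,:,::-1])
E
```

```text
(no output)
```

View pics/sc3.png

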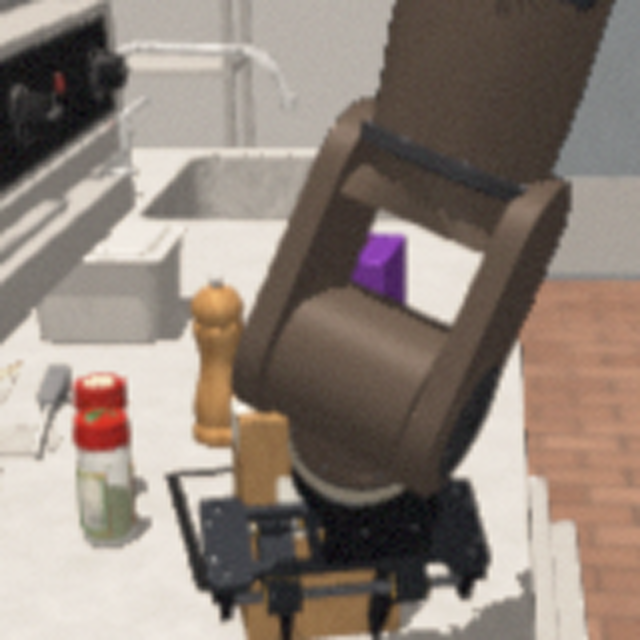

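View pics/w3.png

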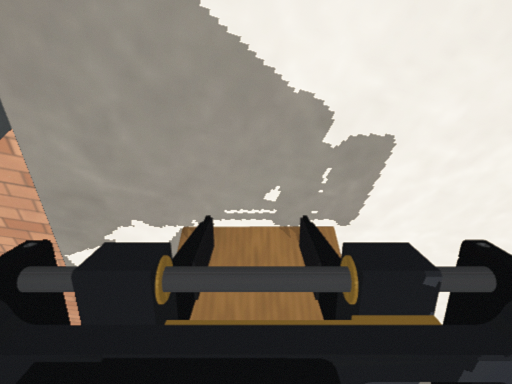

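Emit:
play_rows(
  moves=[
    [-0.0035, 0, 0.002, 0, 0, 0, 60],
    [-0.0035, 0, 0.002, 0, 0, 0, 60],
    [-0.0035, 0, 0.002, 0, 0, 0, 60],
    [-0.0035, 0, 0.002, 0, 0, 0, 60],
    [-0.0035, 0, 0.002, 0, 0, 0, 60],
    [-0.0035, 0, 0.002, 0, 0, 0, 60],
    [-0.0035, 0, 0.002, 0, 0, 0, 60],
  ],
)

```text
t: 6.0
eef_pos: [491.9, 101.7, 24.7]
tcp_rot: [3.136, 0.51, 1.851]
ft_force: [-1.5, 2.8, 2.4]
opening: 0.598
```

```bash
python3 st.py -73.5
```

```text
t 6.0 tcp [491.9 101.7  24.7] z [ 0.14  -0.468 -0.873] y ang 16.21 y_z 0.005 tilt 29.2
tip [493.9  95.1  12.5] lead [496.3  86.7  17.3] low [491.5 103.5   7.6] lead in bay-near frame -66.5 9.7 F [-1.52  2.78  2.39] joints [ 0.32  0.7   2.03 -0.94  0.65  0.87]
world->tool of bayX, bayY, up: [-0.872  0.029  0.488] [ 0.028  1.    -0.01 ] [-0.489  0.005 -0.873] fix rotvec to heading ['-73.5']
rotvec tool [ 0.001 -0.1   -0.007]
```

Emit:
play_rows(
  moves=[
    [-0.0035, 0, 0.002, 0, 0, 0, 60],
    [-0.0035, 0, 0.002, 0, 0, 0, 60],
    [-0.0035, 0, 0.002, 0, 0, 0, 60],
    [-0.0035, 0, 0.002, 0, 0, 0, 60],
    [-0.0035, 0, 0.002, 0, 0, 0, 60],
    [-0.0035, 0, 0.002, 0, 0, 0, 60],
    [-0.0035, 0, 0.002, 0, 0, 0, 60],
    [-0.0017, 0, 0.001, 0, 0, 0, 60],
  ],
)

```text
t: 6.8
eef_pos: [501.1, 69.7, 24.3]
tcp_rot: [3.136, 0.51, 1.851]
ft_force: [-0.5, 1.8, 2.5]
opening: 0.604
```

Emit:
play_rows(
  moves=[
    [0, 0, 0, 0, 0, 0, 60],
    [0, 0, 0, 0, 0, 0, 60],
    [0, 0, 0, 0, 0, 0, 60],
    [0.007, 0, -0.004, 0, 0, 0, 60],
    [0.014, 0, -0.008, 0, 0, 0, 60],
    [0.014, 0, -0.008, 0, 0, 0, 60],
    [0, 0, 0, 0, 0, 0, 60],
  ],
)

```text
t: 7.5
eef_pos: [488.7, 109.7, 24.3]
tcp_rot: [3.139, 0.511, 1.85]
ft_force: [0.5, 0.0, 0.0]
opening: 0.597
```

```bash
python3 st.py -73.5
python3 - <<'E'
from h import *
c=read_camera("side"); crop(c,"sc4.png",180,100,340,260,4)
c=read_camera("wrist"); cv2.imwrite("pics/w4.png",c["img"][:,:,::-1])
E
```

```text
t 7.5 tcp [488.7 109.7  24.3] z [ 0.138 -0.47  -0.872] y ang 16.09 y_z 0.003 tilt 29.3
tip [490.6 103.2  12.1] lead [493.   94.8  17. ] low [488.2 111.5   7.2] lead in bay-near frame -75.1 9.0 F [0.54 0.04 0.04] joints [ 0.34  0.71  2.03 -0.92  0.66  0.87]
world->tool of bayX, bayY, up: [-0.872  0.032  0.489] [ 0.029  0.999 -0.013] [-0.489  0.003 -0.872] fix rotvec to heading ['-73.5']
rotvec tool [-0.002 -0.099 -0.007]
```

View pics/sc4.png

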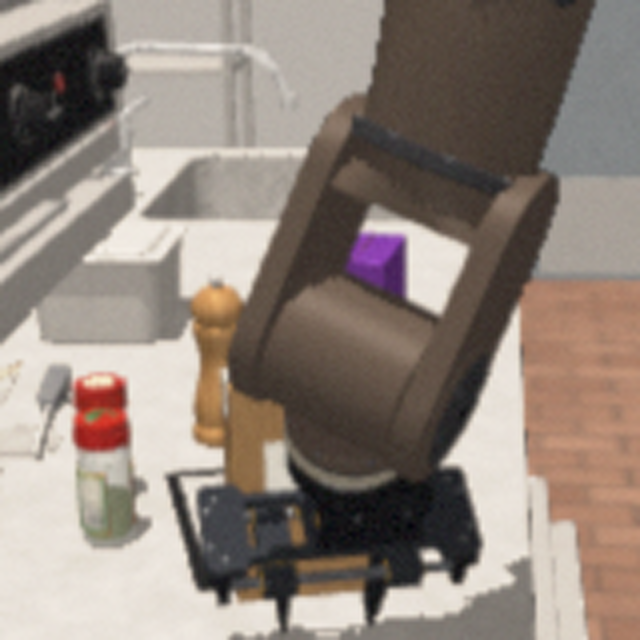

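View pics/w4.png

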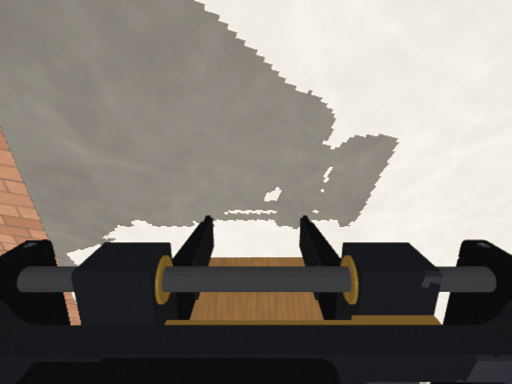

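Emit:
play_rows(
  moves=[
    [-0.0195, 0, -0.035, 0, 0, 0, 60],
    [-0.0195, 0, -0.035, 0, 0, 0, 60],
    [-0.0195, 0, -0.035, 0, 0, 0, 60],
    [0, 0, 0, 0, 0, 0, 60],
  ],
)

```text
t: 8.0
eef_pos: [488.3, 106.7, 146.7]
tcp_rot: [-3.137, 0.512, 1.852]
ft_force: [-0.1, 0.6, -1.1]
opening: 0.6
```

```bash
python3 st.py -73.5
python3 - <<'E'
from h import *
c=read_camera("side"); crop(c,"sc5.png",200,130,320,250,5)
c=read_camera("wrist"); cv2.imwrite("pics/w5.png",c["img"][:,:,::-1])
E
```

```text
t 8.0 tcp [488.3 106.7 146.7] z [ 0.131 -0.472 -0.872] y ang 15.96 y_z -0.004 tilt 29.3
tip [490.1 100.1 134.5] lead [492.6  91.7 139.4] low [487.7 108.4 129.6] lead in bay-near frame -72.3 7.7 F [-0.09  0.57 -1.13] joints [ 0.34  0.49  1.96 -0.7   0.86  0.57]
world->tool of bayX, bayY, up: [-0.871  0.034  0.489] [ 0.028  0.999 -0.02 ] [-0.49  -0.004 -0.872] fix rotvec to heading ['-73.5']
rotvec tool [-0.008 -0.099 -0.006]
```

View pics/sc5.png

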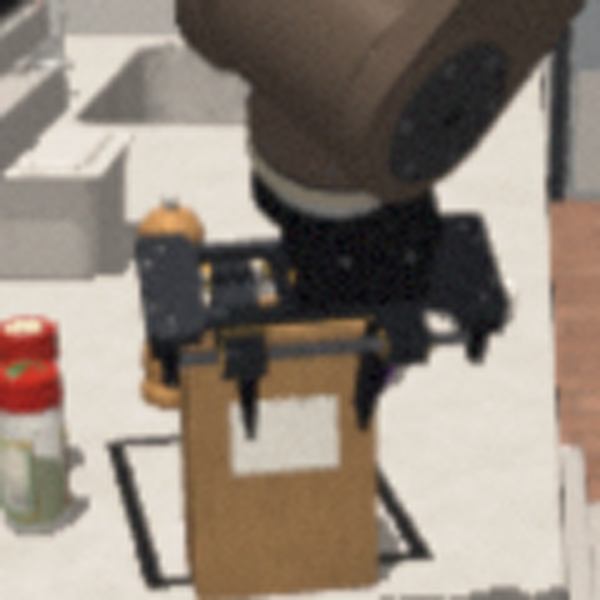

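View pics/w5.png

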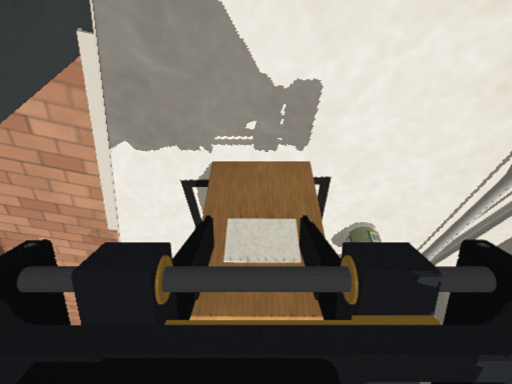

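```bash
python3 - <<'E'
from h import *
f=lambda a:np.array(a)/5+[200-.4,130-.4]
for n,N,C in (("wrist",[[329,178],[182,183]],[[310,162],[213,163]]),("side",f([[152,588],[428,558]]),f([[197,598],[378,583]]))):
    c=read_camera(n); N=ray(c,N,0)[:,:2]; C=ray(c,C,0)[:,:2]
    y=(N[0]-N[1])/np.linalg.norm(N[0]-N[1]); x=np.array([y[1],-y[0]]); m=N.mean(0)
    print(n,N.round(),C.round(),"width",np.linalg.norm(N[0]-N[1]).round(),np.linalg.norm(C[0]-C[1]).round(),"bay hd",np.degrees(np.arctan2(x[1],x[0])).round(1))
    w=C[0]-C[1]; print(" back edge in near frame", [( (p-m)@x).round(1) for p in C],[((p-m)@y).round(1) for p in C],"carton hd",np.degrees(np.arctan2(-w[0],w[1])).round(1))
E
```

```text
wrist [[590.  51.]
 [424.  -6.]] [[558.  68.]
 [454.  36.]] width 176.0 109.0 bay hd -70.8
 back edge in near frame [np.float64(-25.9), np.float64(-29.6)] [np.float64(63.6), np.float64(-45.2)] carton hd -72.8
side [[591.  49.]
 [426.  -6.]] [[561.  59.]
 [455.  30.]] width 173.0 110.0 bay hd -71.7
 back edge in near frame [np.float64(-18.8), np.float64(-25.0)] [np.float64(62.0), np.float64(-48.3)] carton hd -74.9
```

Emit:
play_rows(
  moves=[
    [-0.007, 0, 0.0039, 0, 0, 0, 60],
    [-0.007, 0, 0.0039, 0, 0, 0, 60],
    [-0.007, 0, 0.0039, 0, 0, 0, 60],
    [-0.007, 0, 0.0039, 0, 0, 0, 60],
    [-0.0026, 0, 0.0015, 0, 0, 0, 60],
    [-0.0026, 0, 0.0015, 0, 0, 0, 60],
    [-0.0026, 0, 0.0015, 0, 0, 0, 60],
    [-0.0026, 0, 0.0015, 0, 0, 0, 60],
  ],
)

```text
t: 9.0
eef_pos: [498.7, 59.2, 138.0]
tcp_rot: [-3.12, 0.512, 1.859]
ft_force: [0.3, -0.1, 1.5]
opening: 0.601
```

Emit:
play_rows(
  moves=[
    [-0.0026, 0, 0.0015, 0, 0, 0, 60],
    [-0.0026, 0, 0.0015, 0, 0, 0, 60],
    [-0.0026, 0, 0.0015, 0, 0, 0, 60],
    [-0.0026, 0, 0.0015, 0, 0, 0, 60],
    [-0.0026, 0, 0.0015, 0, 0, 0, 60],
    [-0.0026, 0, 0.0015, 0, 0, 0, 60],
  ],
)

```text
t: 9.6
eef_pos: [504.2, 40.7, 138.0]
tcp_rot: [-3.121, 0.512, 1.859]
ft_force: [0.1, 0.3, 0.7]
opening: 0.6
```

```bash
python3 st.py -73.5
python3 - <<'E'
from h import *
c=read_camera("side"); crop(c,"sc6.png",200,130,320,250,5)
E
```

```text
t 9.6 tcp [504.2  40.7 138. ] z [ 0.12  -0.475 -0.872] y ang 15.96 y_z -0.018 tilt 29.4
tip [505.8  34.1 125.8] lead [508.3  25.7 130.7] low [503.3  42.4 120.9] lead in bay-near frame -4.7 2.4 F [0.08 0.35 0.73] joints [ 0.2   0.49  1.99 -0.76  0.79  0.5 ]
world->tool of bayX, bayY, up: [-0.871  0.034  0.489] [ 0.021  0.999 -0.032] [-0.49  -0.018 -0.872] fix rotvec to heading ['-73.5']
rotvec tool [-0.02  -0.099  0.002]
```

View pics/sc6.png

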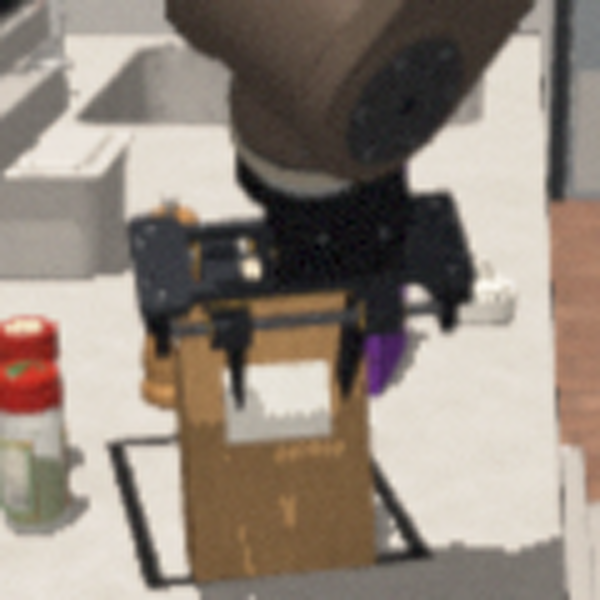

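Emit:
play_rows(
  moves=[
    [-0.003, 0, 0.0017, 0, 0, 0, 60],
    [-0.003, 0, 0.0017, 0, 0, 0, 60],
    [-0.003, 0, 0.0017, 0, 0, 0, 60],
    [-0.003, 0, 0.0017, 0, 0, 0, 60],
    [-0.003, 0, 0.0017, 0, 0, 0, 60],
  ],
)

```text
t: 10.15
eef_pos: [509.2, 22.5, 137.8]
tcp_rot: [-3.12, 0.512, 1.86]
ft_force: [0.5, 0.5, 0.4]
opening: 0.599
```

```bash
python3 st.py -73.5
python3 - <<'E'
from h import *
c=read_camera("side"); crop(c,"sc7.png",200,130,320,250,5)
E
```

```text
t 10.15 tcp [509.2  22.5 137.8] z [ 0.119 -0.476 -0.871] y ang 15.95 y_z -0.019 tilt 29.4
tip [510.9  15.8 125.6] lead [513.3   7.4 130.5] low [508.4  24.2 120.7] lead in bay-near frame 14.2 1.5 F [0.47 0.54 0.41] joints [ 0.16  0.49  1.99 -0.77  0.78  0.47]
world->tool of bayX, bayY, up: [-0.871  0.034  0.489] [ 0.021  0.999 -0.033] [-0.49  -0.019 -0.871] fix rotvec to heading ['-73.5']
rotvec tool [-0.021 -0.099  0.002]
```

View pics/sc7.png

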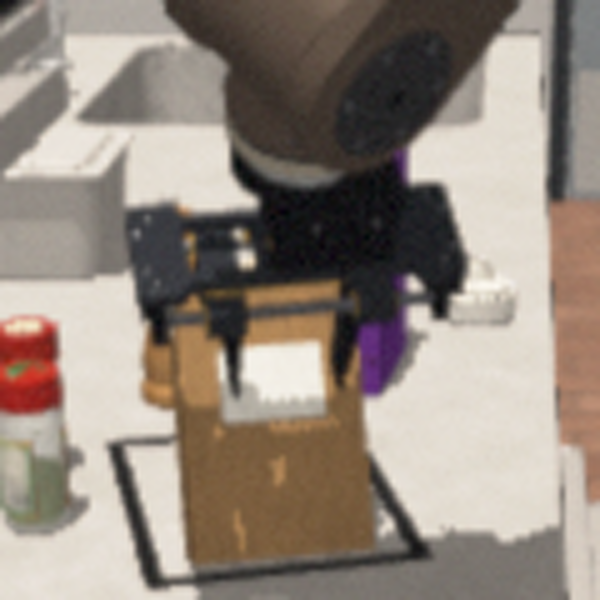

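Emit:
play_rows(
  moves=[
    [-0.003, 0, 0.0017, 0, 0, 0, 60],
    [-0.003, 0, 0.0017, 0, 0, 0, 60],
    [-0.003, 0, 0.0017, 0, 0, 0, 60],
    [-0.003, 0, 0.0017, 0, 0, 0, 60],
    [0, 0, 0, 0, 0, 0, 60],
    [0, 0, 0, 0, 0, 0, 60],
    [0, 0, 0, 0, 0, 0, 60],
  ],
)

```text
t: 10.9
eef_pos: [513.4, 7.4, 137.8]
tcp_rot: [-3.12, 0.512, 1.859]
ft_force: [0.4, 0.1, -0.1]
opening: 0.599
```

```bash
python3 st.py -73.5
python3 - <<'E'
from h import *
c=read_camera("side"); crop(c,"sc8.png",200,130,320,250,5)
E
```

```text
t 10.9 tcp [513.4   7.4 137.8] z [ 0.119 -0.476 -0.871] y ang 15.91 y_z -0.019 tilt 29.4
tip [515.1   0.7 125.6] lead [517.6  -7.6 130.5] low [512.6   9.1 120.7] lead in bay-near frame 29.9 0.9 F [ 0.4   0.12 -0.09] joints [ 0.13  0.49  1.99 -0.78  0.76  0.45]
world->tool of bayX, bayY, up: [-0.871  0.035  0.489] [ 0.021  0.999 -0.033] [-0.49  -0.019 -0.871] fix rotvec to heading ['-73.5']
rotvec tool [-0.021 -0.099  0.001]
```

View pics/sc8.png

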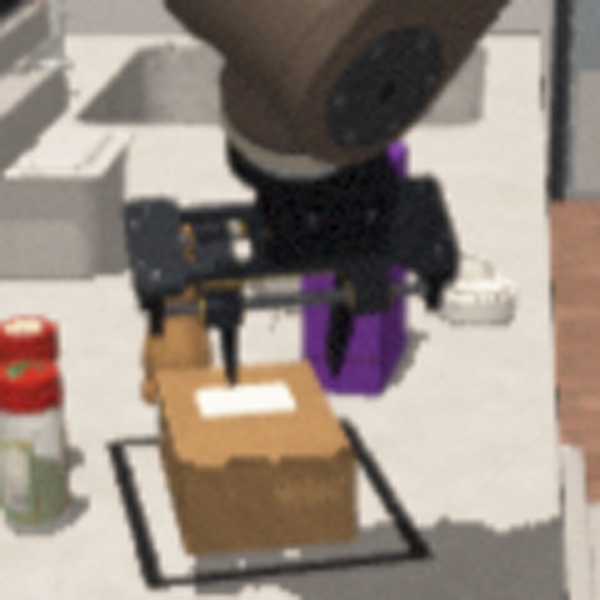

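Emit:
play_rows(
  moves=[
    [-0.02, 0, -0.035, 0, 0, 0, 60],
    [-0.02, 0, -0.035, 0, 0, 0, 60],
    [0.026, 0, -0.015, 0, 0, 0, 60],
    [0.026, 0, -0.015, 0, 0, 0, 60],
    [0.026, 0, -0.015, 0, 0, 0, 60],
    [0.026, 0, -0.015, 0, 0, 0, 60],
    [0, 0, 0, 0, 0, 0, 60],
  ],
)

```text
t: 11.65
eef_pos: [480.8, 127.1, 223.3]
tcp_rot: [-3.121, 0.51, 1.857]
ft_force: [-0.5, -0.1, -0.6]
opening: 0.598
```

```bash
python3 st.py
python3 - <<'E'
from h import *
c=read_camera("side"); crop(c,"sc9.png",200,130,320,250,5)
c=read_camera("wrist"); cv2.imwrite("pics/w9.png",c["img"][:,:,::-1])
E
```

```text
t 11.65 tcp [480.8 127.1 223.3] z [ 0.118 -0.474 -0.872] y ang 15.84 y_z -0.018 tilt 29.3
tip [482.5 120.4 211.1] lead [484.9 112.1 216. ] low [480.  128.8 206.2] lead in bay-near frame -94.1 6.7 F [-0.47 -0.1  -0.63] joints [ 0.38  0.38  1.87 -0.59  1.05  0.44]
world->tool of bayX, bayY, up: [-0.872  0.036  0.488] [ 0.023  0.999 -0.033] [-0.488 -0.018 -0.872] fix rotvec to heading []
```

View pics/sc9.png

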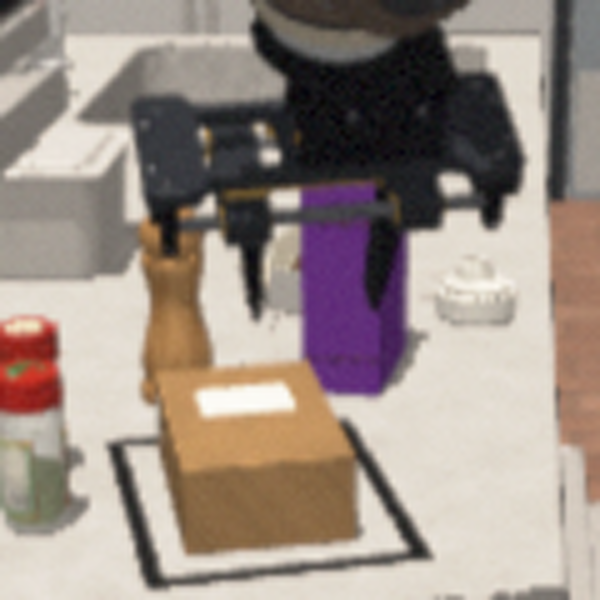

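View pics/w9.png

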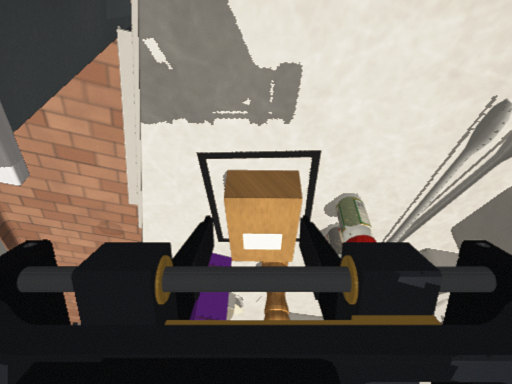

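```bash
cat > m.py <<'E'
from h import *
f=lambda a:np.array(a)/5+[200-.4,130-.4]
b=None
D={"side":(f([[152,588],[428,558]]),f([[108,443],[348,422]]),f([[187,552],[356,540]]),f([[163,474],[352,456]]),f([[158,372],[310,362]])),
"wrist":(np.array([[321,151],[198,154]]),None,np.array([[300,196],[226,197]])*1.,np.array([[301,171],[225,170]]),None)}
if __name__=="__main__":
  for n,(N,F,C,T,E) in D.items():
    c=read_camera(n); N=ray(c,N,0)[:,:2]
    h=np.radians(-71.7); x=np.array([np.cos(h),np.sin(h)]); y=np.array([-x[1],x[0]]); m=N.mean(0); m=N.mean(0)
    print(n,"near mid",m.round(1))
    for nm,P,z in (("far tape",F,0),("foot bottom",C,0),("foot top",T,60),("end top",E,60)):
        if P is None: continue
        q=ray(c,P,z)[:,:2]; print(nm,q.round(0).tolist(),"X",((q-m)@x-115).round(1),"Y",((q-m)@y).round(1),"w",np.linalg.norm(q[0]-q[1]).round(1))
E
python3 m.py
```

```text
side near mid [508.3  21.4]
far tape [[663.0, -167.0], [494.0, -219.0]] X [112.4 108.6] Y [ 87.9 -88.8] w 176.7
foot bottom [[577.0, -1.0], [473.0, -27.0]] X [-72.2 -80.4] Y [ 58.6 -49. ] w 107.9
foot top [[588.0, 13.0], [474.0, -23.0]] X [-82.2 -83.3] Y [ 72.8 -46.1] w 118.9
end top [[622.0, -157.0], [518.0, -184.0]] X [90.  82.7] Y [ 52.  -55.5] w 107.7
wrist near mid [509.   21.4]
foot bottom [[601.0, -47.0], [482.0, -86.0]] X [-20.8 -21.3] Y [ 65.5 -59.4] w 124.8
foot top [[555.0, 54.0], [464.0, 29.0]] X [-131.7 -136. ] Y [ 53.9 -40.8] w 94.8
```

```bash
python3 - <<'E'
from h import *
c=read_camera("wrist"); h=np.radians(-71.7); x=np.array([np.cos(h),np.sin(h)]); y=np.array([-x[1],x[0]]); m=np.array([508.5,21.4])
for P,z in (([[301,171],[225,170]],0),([[300,196],[226,197]],60)):
    q=ray(c,P,z)[:,:2]; print(z,"X",((q-m)@x-115).round(1),"Y",((q-m)@y).round(1),np.linalg.norm(q[0]-q[1]).round(1))
print(state()["ft_force"],state()["t"])
s=read_camera("side")["img"]; a=cv2.imread("pics/side0.png")[:,:,::-1]
for n,(u0,v0,u1,v1) in dict(jar=(195,190,218,238),timer=(285,180,305,197),pan=(210,285,305,345)).items():
    print(n,np.abs(s[v0:v1,u0:u1].astype(int)-a[v0:v1,u0:u1]).mean())
E
```

```text
0 X [-76.8 -82.1] Y [ 63.5 -53.1] 116.7
60 X [-85.3 -85.8] Y [ 56.  -45.4] 101.4
[-0.08207839 -0.51904365  0.56436417] 11.9
jar 15.331219806763285
timer 18.61764705882353
pan 16.468362573099416
```

```bash
python3 - <<'E'
from h import *
s=read_camera("side")["img"]; a=cv2.imread("pics/side0.png")[:,:,::-1]
g=lambda i:cv2.cvtColor(np.ascontiguousarray(i),cv2.COLOR_RGB2GRAY).astype(np.float32)
for n,(u0,v0,u1,v1) in dict(bg=(110,100,210,160),jar=(190,185,223,243),pan=(205,280,308,350)).items():
    print(n,cv2.phaseCorrelate(g(a)[v0:v1,u0:u1],g(s)[v0:v1,u0:u1]))
print(job_done())
E
```

```text
bg ((0.0051190880158458185, -0.0673792109676512), 0.9954848575592041)
jar ((-0.0168979401685192, -0.05998393888911835), 0.9957845001309006)
pan ((0.009731559055730088, 0.03893157152802473), 0.917140139841739)
the job is handed in; nothing more can be done
None
```

The carton now lies on its broad side inside the taped outline, and I handed the job in at about 12 s of the 45 s allowed.

**What I did:** I tilted the tool and pushed about 17 mm above the bench, sliding the carton upright until its front edge was about 30 mm past the near tape. I then stopped and backed the fingers off. A slow push at about 130 mm high tipped it until it fell forward by itself, and I drew the arm clear.

**Carton position:**
- **Along the bay:** measured in the bay frame, the foot end is at x ≈ −72 to −86 mm and the top end at about +83 to +90 mm. The limits are ±115 mm.
- **Across the bay:** the edges lie within about +64 to −55 mm, against limits of ±90 mm. One blurred upper foot corner read +73 mm, and it is still inside.
- **Agreement:** side and wrist cameras agree to within about 10 mm. My first wrist reading of the foot edges was wrong because I had swapped the upper and lower edges; corrected, it fits.

**Force and contact:** wrist force readings at the end of each push were about 4 N or less. The fingers are clear of the carton.

**Bystanders:** the jar by the bay and the pan show no shift in the side view (under 0.1 pixel). I checked the mill only by eye, and it looked unmoved. I did not measure the timer or check the label roll and the other jar; the arm never went near them.

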